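Check-weigh a kit basket on a beam balance

ROBOT

A 6-joint arm with a two-finger parallel gripper is mounted at the origin on the work surface. World frame = base frame: x ahead of the robot, y to its left, z up, the work surface at z = 0. Lengths are in mm, angles in degrees, forces in N, time in s.
With the tool pointing down it reaches from about 350 to 850 mm from the base axis. Payload 8.1 kg.
Tool frame: the origin (TCP) lies at the very end of the fingers, on their centre line; the grasp point (between the pads) lies r.tcp_to_grasp behind it (r.tcp_to_grasp is the distance from the TCP to the grasp point, in mm); z points along the fingers, y is the line along which they close (so a half turn about z gives the same grasp; the last joint's range is limited). The gripper opens to 85 mm and grips with 20 to 120 N. Pads are 22 mm wide; open, the fingers measure 114 mm over their backs; the gripper's body (76 mm by 85 mm) begins 54 mm behind the grasp point. The pads swing forward as they close: fully open they stand 13 mm farther back than shut.
Start: joints at [-77.945, 7.471, 85.268, -0, 87.261, -4.893], TCP at [174.923, -573.94, 193.192] pointing down, gripper open.
Joint ranges: [-169.43, 169.43], [-51.17, 129.36], [1.28, 143.12], [-76.62, 256.62], [0, 156.53], [-152.29, 152.29]. Speed limits (degrees/s): [136.94, 136.94, 159.86, 180, 180, 180].

INTERFACE

Orientations are given as [roll, pitch, yaw] about the fixed x, y, z axes, in that order (R = Rz(yaw) Ry(pitch) Rx(roll)).
In Python, from bench import r gives the robot as it stands.
- The arm moves only by the shell command python3 -m handwheel 'ROWS' [OPENING] [FORCE]. ROWS is JSON, a list of rows, each a list of 4 numbers: the shift along the tool's x, y, z in m, then the turn about the tool's z in degrees. A call has 1 to 10 rows; each row shifts and turns the commanded pose from where the row before left it, along the tool's axes as they then stand; what a row does not reach is not made up. A row lasts 1/10 s, in which the tool goes at most 50 mm and 8.59 degrees, less where a joint would pass 70% of its speed; a pose out of reach is approached as far as the arm can. A call is refused whole if a number of a shift passes 0.05 or a number of a turn 8.59, either way. A call with a gripper value outside its range is refused whole. OPENING is the finger opening in m, from 0 to 0.0854, set as the call begins (- or left out, the last holds). The fingers move at their own pace and stop on an object; FORCE is the grip in N (left out, the last holds). Time passes only in rows, so rows that do not move let the fingers close. It gives the time, the measured TCP pose, the force, the opening and the grip force at its end, in the units of the state.
- r.sense(): the state, without advancing time (a new reading comes with each control period).
- r.snapshot(name): name is "scene" or "side" or "wrist"; returns the picture (384x512x3 uint8, red, green, blue); there is no depth.
- r.camera_params(name): a dict with "fx", "fy", "cx", "cy" (pixels), "R" (3x3) and "t" (3): a world point X has camera coordinates R X + t; the wrist camera has in their place "mount" (4x4, takes a point from camera to tool coordinates, whose origin is the TCP and whose axes are the flange's). Camera axes: x right, y down, z forward; pixel columns grow to the right and rows downward; lengths in mm; the calibration is good to about 2 mm. The wrist camera is an equidistant fisheye: a pixel r from the principal point sees the ray r / f radians off the axis. A picture is of the moment at which its call begins: read the wrist's pose just before it. camera_params takes no time and is no camera call.
- r.hand_in(): hands the job in; it is judged then, once.
The state is a dict: "time": time; "joint_pos": joint angles; "qd": joint speeds; "joint_efforts": joint torques, N m; "tool_pos": TCP position; "tcp_rot": TCP orientation; "ft_force": force on the tool from outside, world axes, zero at the start; "wrist_torque": the same for the moment, N m; "finger_gap": finger opening in mm; "grip_force": force on a finger pad.
Only numpy, scipy, OpenCV 4.12 (cv2) and the standard library are available. Lean on these libraries where they do the work, as an engineer would, in place of code of your own. Each camera call takes 0.05 s, during which the arm holds its last target. There are 200 camera calls.

TASK

Check-weigh the kit basket on the bench balance. With the beam still locked, hang the basket by its carrying bar in the empty pair of hooks at the beam's left end and let go of it; then swing the lock lever fully over to free the beam, without jolting the beam, and let it come to rest by itself for the reading. When it has stood still for about a second, swing the lever fully back to lock the beam, leaving the basket hanging there; keep the basket upright, do not drop it, and leave the bin, screwdriver and carton where they are.

Things in the scene. Friction and masses are not known exactly. Their poses are not given: they have to be found in the camera images.
- basket_bar (a point): Middle of the kit basket's carrying bar: a straight round steel bar, 12 mm thick, along the basket's x, 148 mm above the basket's underside, 134 mm clear between the two flat end straps (24 mm wide) that carry it; nothing stands beside or under the bar down to 90 mm below it. Axes: x along the bar, z up. The basket stands on the bench at the left or at the right.
- basket_tray (a point): Middle of the basket's tray, half-way up it, 26 mm above its underside. Open sheet-steel tray, 140 mm long (x, the bar's direction) by 90 mm wide (y), rim 52 mm high, filled with black relay housings that reach 55 mm above its underside; about 0.55 to 0.65 kg in all. Same axes as the bar.
- hook (a point): Where the hung bar's middle rests: half-way between the two empty hooks at the beam's left (+y) end, 215 mm above the bench when level. Each hook is a V open at the top, 34 mm wide at its mouth, rims 17 mm above this point. The bar lies along this frame's x (away from the robot), a V under it 34 mm either side of the middle; y points out along the beam, z up; it turns with the beam.
- scale: Bolted-down balance; origin under the middle of its base (220 mm in x, 200 in y, 42 high); its front, with the lever, faces -x, y runs left along the beam. A column (38 mm) carries the beam: two parallel plates, each 6 mm thick, 62 mm clear between, 390 mm long, nothing between them within 70 mm of the hooks. A hung basket's tray is under the beam's end: bring it in from beyond that end.
- lever_pivot (a point): Turning axis of the lock lever, on the robot's side of the balance, 30 mm above the bench and 142 mm in front of the middle of the base. The lever turns about this frame's x axis (into the balance, away from the robot), in the plane of its y (left along the beam) and z (up).
- lever_grip (a point): Centre of the black round handle grip (24 mm thick, 55 mm long, pointing along the lever) at the end of the lock lever, 105 mm from the lever pivot. At lever value q it is at y = 0.105 sin(0.7 - q), z = 0.105 cos(0.7 - q) in the lever_pivot frame: leaning left when locked, right when released.
- arrest_lever (a joint): Lock (arrest) lever, rad: 0 = locked, at its left stop, a frame presses up under both arms and holds the beam level; 1.4 = released, at its right stop, the frame is about 12 mm lower and the beam is free. It stays where it is left; moving it takes about 2 to 4 N at the grip. It can be pushed over from either side; a pinched grip can slip as the lever turns.
- beam (a joint): Tilt of the beam, rad: 0 = level, positive = left (hook) end up. Locked it stays at 0. Freed with the basket hung it swings a little, settles by itself within about 2 s and stands within 0.1 rad of level, by the basket's weight against the 0.6 kg reference weight pinned at the right end (stays there).
- stock_bin: Blue open stock bin, 150 x 105 x 55 mm, no handle, standing on the bench at the side where the basket is not; origin under its middle. Leave alone.
- screwdriver: Screwdriver, 200 mm long, lying on the bench at the left, beyond the side places, roughly crosswise; origin near its middle. Leave alone.
- carton: Closed carton, 130 x 100 x 75 mm, at the far right; origin under its middle. Leave alone.
Mind the look-alikes: they are no part of the job. What is shaped like the part that bears basket_bar but green or pink is not meant.

How it is judged:
By the outcome, as a careful person would: the job done as asked, in the order asked, and still so for the second after the job is handed in, with the robot touching nothing.
It also fails if it takes over 72 s, if anything falls off the work surface, if the arm or the gripper's body presses on something with over 40 N, if the wrist force passes 120 N, or if a joint passes its speed limit or range.

## Working session

There is one attempt and no reset: what is moved stays moved. The work goes in short steps, Python scripts to look and compute and a shell command to move; the robot and the scene stay as the last step left them, time stands still between calls to the robot, and variables do not carry over. Pictures are saved under pics/ and viewed, at most 10 in all, crops included, and the job is handed in when it is done.

```bash
ls; mkdir -p pics; cat > h.py <<'E'
import numpy as np, cv2
from bench import r
def save(name,fn):
    im=r.snapshot(name); cv2.imwrite('pics/'+fn,im[:,:,::-1]); return im
def ray(cam,u,v):
    c=r.camera_params(cam); R=np.array(c['R']);t=np.array(c['t'])
    d=R.T@np.array([(u-c['cx'])/c['fx'],(v-c['cy'])/c['fy'],1]); return -R.T@t,d/np.linalg.norm(d)
def plane(cam,u,v,z):
    o,d=ray(cam,u,v); return o+d*(z-o[2])/d[2]
def proj(cam,X):
    c=r.camera_params(cam); p=np.array(c['R'])@np.array(X,float)+np.array(c['t']); return [c['fx']*p[0]/p[2]+c['cx'],c['fy']*p[1]/p[2]+c['cy']]
def tri(a,b):
    (o1,d1),(o2,d2)=ray(*a),ray(*b)
    s=np.linalg.lstsq(np.c_[d1,-d2],o2-o1,rcond=None)[0]
    p,q=o1+s[0]*d1,o2+s[1]*d2; return (p+q)/2,np.linalg.norm(p-q)
E
python3 - <<'E'
from h import *
np.set_printoptions(precision=1,suppress=True)
a=save('scene','a.png'); b=save('side','b.png')
for n in('scene','side'): c=r.camera_params(n); print(n,c['fx'],-np.array(c['R']).T@np.array(c['t']),np.array(c['R'])[2])
print(r.sense(),r.tcp_to_grasp)
E
```

```text
pics
scene 430.91237735987113 [1223.1  543.1  923.3] [-0.6 -0.5 -0.6]
side 466.69950786854315 [-302.9 1007.8 1269.5] [ 0.4 -0.6 -0.6]
{'time': 0.1, 'joint_pos': array([-77.9,   7.5,  85.3,  -0. ,  87.3,  -4.9]), 'qd': array([ 0. , -0. , -0.2, -0. ,  0. ,  0.1]), 'joint_efforts': array([  0. , -57.1, -50.2,  -0. ,   0. ,  -0. ]), 'tool_pos': array([ 174.8, -573.4,  192.2]), 'tcp_rot': array([-179.9,   -0. ,   16.9]), 'ft_force': array([-0.7, -0.4, -1. ]), 'wrist_torque': array([-0., -0.,  0.]), 'grip_force': 0.0, 'finger_gap': 85.29352586478431} 18.700000000000003
```

View pics/a.png

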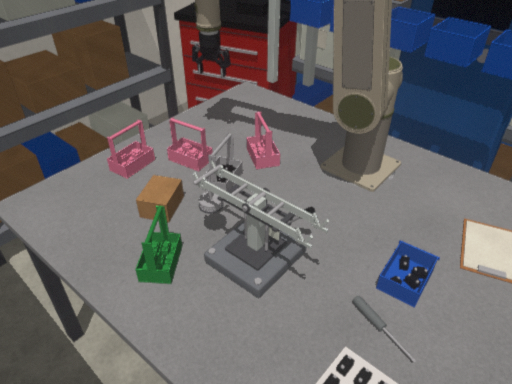

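View pics/b.png

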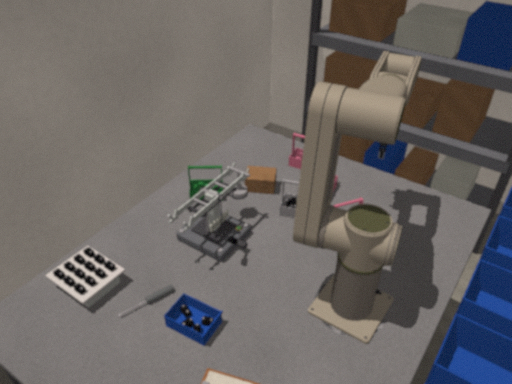

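Scene: a grey (steel) basket stands at about (228,165), right of the balance. Pink look-alikes are at (130,150), (188,148) and (263,145), and a green one at (160,250). The bin is at (408,272), the screwdriver at (382,325) and the carton at (160,198). Side: the grey basket is at (289,198), the hooks' end of the beam at (178,215) and the lever grip at about (235,240). I choose the grey basket and check it in a close crop.

```bash
python3 - <<'E'
from h import *
a=cv2.imread('pics/a.png');b=cv2.imread('pics/b.png')
A=cv2.resize(a[125:275,190:340],(600,600),interpolation=cv2.INTER_CUBIC)
cv2.imwrite('pics/c.png',A)
B=cv2.resize(b[160:265,160:320],(800,525),interpolation=cv2.INTER_CUBIC)
cv2.imwrite('pics/d.png',B)
E
```

```text
(no output)
```

View pics/c.png

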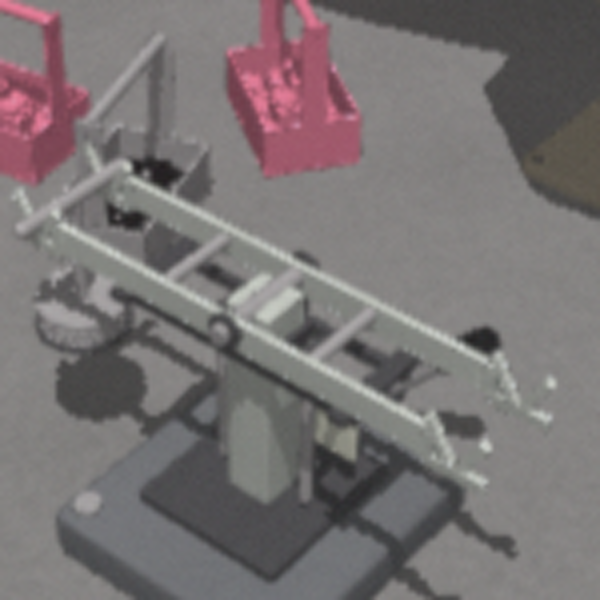

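View pics/d.png

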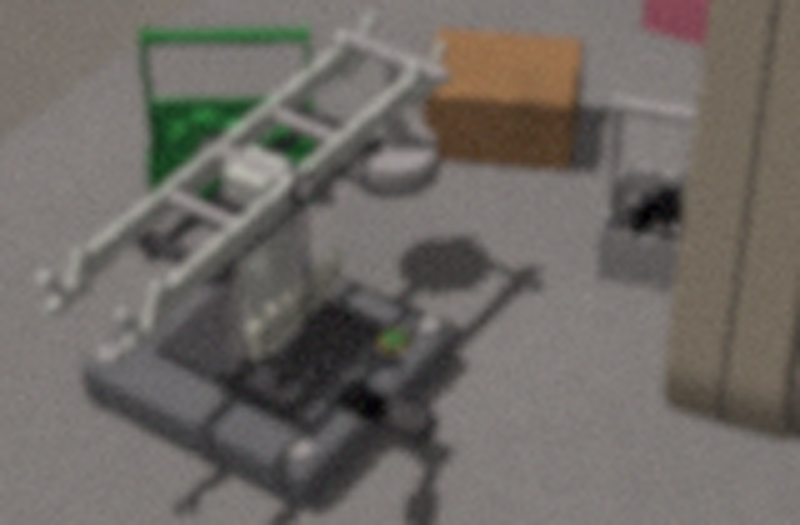

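The crops show grey steel basket with black relays: bar ends in scene at about (210.5,155) and (231,134.5), and bar end in side at (283,180). It is the only grey one. The empty V hooks sit at scene (315,218)/(299,238), and the lever's black grip is at scene (310,210).

```bash
python3 - <<'E'
from h import *
np.set_printoptions(precision=1,suppress=True)
C=lambda x,y:('scene',190+x/4,125+y/4)
D=lambda x,y:('side',160+x/5,160+y/5)
print('bar',plane(*C(82,120),148),plane(*C(165,38),148),'side end',plane(*D(615,98),148))
print('bar end tri',tri(C(82,120),D(615,98)))
for n,p in dict(left=(60,512),bot=(270,588),right=(465,488)).items(): print(n,plane(*C(*p),42))
for n,p in dict(l=(90,365),b=(305,480),rr=(448,320)).items(): print('side',n,plane(*D(*p),42))
print('tips',tri(C(551,382),D(122,312)),tri(C(487,446),D(43,276)))
print('ref',tri(C(25,228),D(340,38)),tri(C(125,165),D(440,72)))
print('grip',tri(C(480,338),D(365,400)))
for n,p in dict(c1=(151,235),c2=(300,590)).items(): pass
E
```

```text
bar [ 457.7 -303.6  148. ] [ 324.9 -338.2  148. ] side end [ 463.1 -299.   148. ]
bar end tri (array([ 461.8, -298. ,  151. ]), np.float64(3.146777106299589))
left [697.7 -90.9  42. ]
bot [654.4  61.8  42. ]
right [497.3 106.5  42. ]
side l [683.   99.2  42. ]
side b [472.8 100.7  42. ]
side rr [ 487.7 -100.1   42. ]
tips (array([549.3, 187.9, 229.9]), np.float64(0.6053735923003496)) (array([617.7, 190.4, 230. ]), np.float64(0.5024237675063473))
ref (array([ 638. , -167.9,  213.5]), np.float64(2.532013159959561)) (array([ 543.5, -168.6,  216.4]), np.float64(2.9041767408382273))
grip (array([437.6,  70.5, 119.4]), np.float64(2.544196188598112))
```

```bash
python3 -m handwheel '[[0,0,-0.03,0],[0,0,-0.03,0],[0.035,-0.022,0,0],[0.035,-0.022,0,0],[0.035,-0.022,0,0],[0.035,-0.022,0,0],[0.035,-0.022,0,0],[0.035,-0.022,0,0],[0.035,-0.022,0,0],[0.035,-0.022,0,0]]' 0.0854 40
python3 -m handwheel '[[0,0,0,0],[0,0,0,0]]'
python3 - <<'E'
from h import *
np.set_printoptions(precision=1,suppress=True)
s=r.sense();print(s['tool_pos'],s['tcp_rot'])
save('wrist','e.png'); print(r.camera_params('wrist'))
E
```

```text
time: 1.1
tool_pos: [392.1, -322.4, 252.8]
tcp_rot: [-180.0, 0.0, 16.9]
ft_force: [1.2, -0.2, -0.8]
finger_gap: 85.6
grip_force: 0.0
time: 1.3
tool_pos: [391.8, -323.2, 252.9]
tcp_rot: [-180.0, 0.0, 17.1]
ft_force: [-0.0, -0.2, -0.1]
finger_gap: 85.2
grip_force: 0.0
[ 391.8 -323.2  252.9] [-180.     0.    17.1]
{'fx': 297.3186396354542, 'fy': 297.3186396354542, 'cx': 254.47749334410193, 'cy': 190.56210685576858, 'mount': array([[  -0. ,   -1. ,   -0.3,   68.6],
       [   1. ,   -0. ,   -0. ,   -1.9],
       [   0. ,   -0.3,    1. , -179.5],
       [   0. ,    0. ,    0. ,    1. ]])}
```

View pics/e.png

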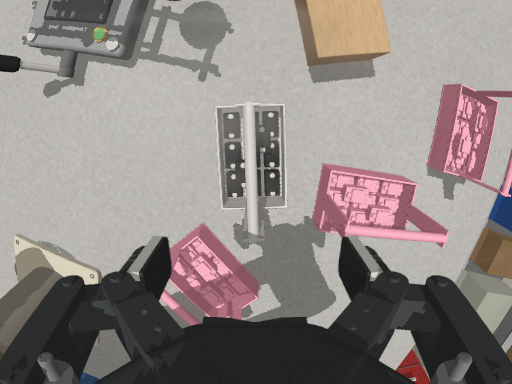

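Wrist view: bar ends at (249,103) and (253,230), and the grey tray rim is at (217–286, 105–209) with a pink neighbour each side below. The lever grip shows at (10,64).

```bash
cat >> h.py <<'E'
from scipy.spatial.transform import Rotation as Ro
def wray(u,v,s):
    c=r.camera_params('wrist'); M=np.array(c['mount']); a=np.array([u-c['cx'],v-c['cy']])/c['fx']; th=np.hypot(*a)
    d=np.r_[a/th*np.sin(th),np.cos(th)]; T=Ro.from_euler('xyz',s['tcp_rot'],degrees=True).as_matrix()
    return s['tool_pos']+T@M[:3,3], T@M[:3,:3]@d
def wplane(u,v,s,z):
    o,d=wray(u,v,s); return o+d*(z-o[2])/d[2]
E
python3 - <<'E'
from h import *
np.set_printoptions(precision=1,suppress=True)
s=r.sense()
for p in [(249,103),(249.5,120),(252.5,215),(253,230)]: print(p,wplane(*p,s,148))
for p in [(217,106),(285,106),(223,209),(286,208)]: print(p,wplane(*p,s,52))
print('grip',wplane(8,64,s,110))
E
```

```text
(249, 103) [ 459.5 -295.5  148. ]
(249.5, 120) [ 444.  -300.7  148. ]
(252.5, 215) [ 353.5 -331.1  148. ]
(253, 230) [ 337.7 -336.5  148. ]
(217, 106) [ 445.5 -255.4   52. ]
(285, 106) [ 470.5 -337.8   52. ]
(223, 209) [ 315.2 -300.    52. ]
(286, 208) [ 341.7 -381.6   52. ]
grip [443.1  51.6 110. ]
```

```bash
python3 -m handwheel '[[0.0035,-0.0045,0.01,-1.2],[0,0,0.02,0],[0,0,0.02,0],[0,0,0.02,0],[0,0,0.02,0],[0,0,0.02,0],[0,0,0.013,0],[0,0,0,0]]'
python3 -m handwheel '[[0,0,0,0],[0,0,0,0],[0,0,0,0],[0,0,0,0],[0,0,0,0],[0,0,0,0]]' 0 60
python3 - <<'E'
from h import *
np.set_printoptions(precision=1,suppress=True)
s=r.sense();print(s['tool_pos'],s['tcp_rot'],s['finger_gap'],s['grip_force'],s['ft_force'])
E
```

```text
time: 2.15
tool_pos: [391.6, -317.8, 127.4]
tcp_rot: [-179.8, 0.1, 18.1]
ft_force: [-0.7, 0.5, -0.0]
finger_gap: 85.1
grip_force: 0.0
time: 2.75
tool_pos: [393.6, -318.7, 130.4]
tcp_rot: [180.0, -0.0, 18.2]
ft_force: [0.1, 0.1, 0.5]
finger_gap: 0.2
grip_force: 0.0
[ 393.6 -318.7  130.4] [180.   -0.   18.2] 0.2448203694085759 0.0 [0.1 0.1 0.5]
```

The fingers closed on nothing, so I'll look.

```bash
python3 - <<'E'
from h import *
w=save('wrist','f.png'); a=r.snapshot('scene')[:,:,::-1]; b=r.snapshot('side')[:,:,::-1]
A=cv2.resize(np.ascontiguousarray(a[95:215,185:285]),(333,400)); B=cv2.resize(np.ascontiguousarray(b[150:240,250:350]),(444,400))
cv2.imwrite('pics/g.png',np.hstack([A,B]))
E
```

```text
(no output)
```

View pics/f.png

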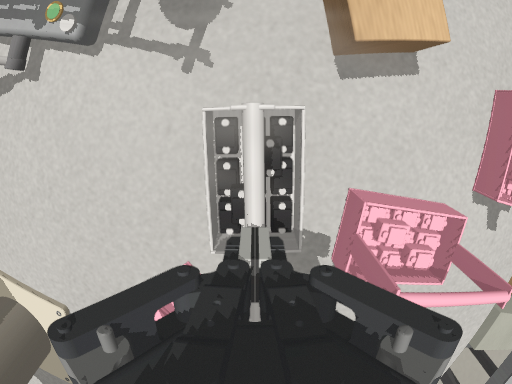

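View pics/g.png

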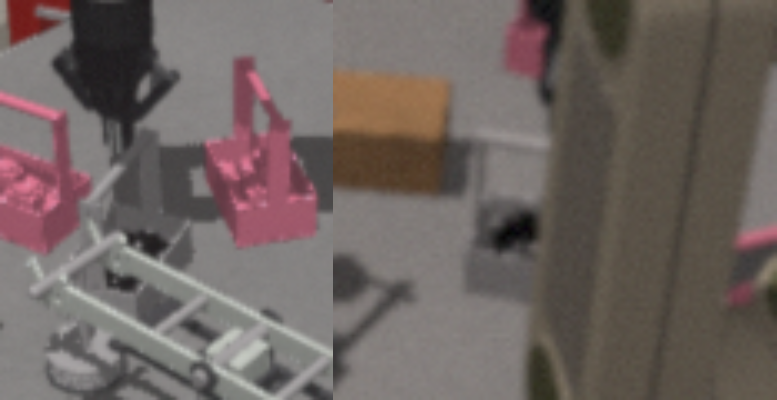

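```bash
python3 - <<'E'
from h import *
np.set_printoptions(precision=1,suppress=True)
s=r.sense();print(s['tool_pos'],s['finger_gap'],s['joint_pos'])
s0=dict(tool_pos=np.array([391.8,-323.2,252.9]),tcp_rot=[180,0,17.1])
def T(a,b):
    (o1,d1),(o2,d2)=a,b; k=np.linalg.lstsq(np.c_[d1,-d2],o2-o1,rcond=None)[0]; p,q=o1+k[0]*d1,o2+k[1]*d2; return (p+q)/2,np.linalg.norm(p-q)
print('barend',T(wray(249,103,s0),wray(253,103,s)))
print('barend e/scene',T(wray(249,103,s0),ray('scene',210.5,155)), T(wray(253,230,s0),ray('scene',231.2,134.5)))
print('barend f/scene',T(wray(253,103,s),ray('scene',210.5,155)))
for z in(0,52): print([wplane(*p,s,z)[:2] for p in[(204,108),(304,106),(212,250),(302,250)]])
print('tcp in scene',proj('scene',s['tool_pos']),'bar148',proj('scene',[394,-318,148]))
print('rim width',wplane(204,108,s,52)-wplane(304,106,s,52))
E
```

```text
[ 393.5 -318.6  130.2] -0.25578159616087254 [-44.8  -4.9 104.5  -0.   80.4  27. ]
barend (array([ 461.1, -293.1,   91. ]), np.float64(0.7234501860197241))
barend e/scene (array([ 461.6, -296.1,  153.6]), np.float64(4.231100008291263)) (array([ 337. , -332.6,  154.2]), np.float64(8.951329192523216))
barend f/scene (array([ 462.2, -295.2,  154.2]), np.float64(4.549720237059115))
[array([ 442.9, -245. ]), array([ 477.1, -343. ]), array([ 290.1, -297.8]), array([ 322.9, -398.2])]
[array([ 445.4, -253.5]), array([ 473.9, -335. ]), array([ 318.3, -297.4]), array([ 345.6, -381. ])]
tcp in scene [np.float64(221.5123470719626), np.float64(149.4548349946047)] bar148 [np.float64(221.28937803907525), np.float64(145.0568318983084)]
rim width [-28.5  81.5   0. ]
```

```bash
python3 - <<'E'
from h import *
np.set_printoptions(precision=1,suppress=True)
s=r.sense();c=r.camera_params('wrist');M=np.array(c['mount'])
def wp(p):
    q=M[:3,:3].T@(np.array(p,float)-M[:3,3]); th=np.arctan2(np.hypot(q[0],q[1]),q[2]); return q[:2]/np.hypot(q[0],q[1])*th*c['fx']+[c['cx'],c['cy']]
for p in [(0,0,0),(0,0,-18.7),(0,11,0),(0,-11,0),(0,0,18)]: print(p,wp(p))
for z in(130,140,150,160): print(z,proj('scene',[393.6,-318.7,z]))
print(M)
a=r.snapshot('scene')[:,:,::-1]; f=cv2.imread('pics/f.png')
A=cv2.resize(np.ascontiguousarray(a[105:165,195:255]),(400,400),interpolation=cv2.INTER_NEAREST); F=cv2.resize(np.ascontiguousarray(f[190:340,180:330]),(400,400),interpolation=cv2.INTER_NEAREST)
cv2.imwrite('pics/i.png',np.hstack([A,F]))
E
```

```text
(0, 0, 0) [257.7 216.9]
(0, 0, -18.7) [258.  228.3]
(0, 11, 0) [274.7 216.9]
(0, -11, 0) [240.7 216.9]
(0, 0, 18) [257.5 207.8]
130 [np.float64(221.48207387703755), np.float64(149.51300333596564)]
140 [np.float64(221.33795929583658), np.float64(146.97568358288498)]
150 [np.float64(221.19257014504274), np.float64(144.41592341761398)]
160 [np.float64(221.0458894408437), np.float64(141.83342381862366)]
[[  -0.    -1.    -0.3   68.7]
 [   1.    -0.    -0.    -2. ]
 [   0.    -0.3    1.  -179.5]
 [   0.     0.     0.     1. ]]
```

View pics/i.png

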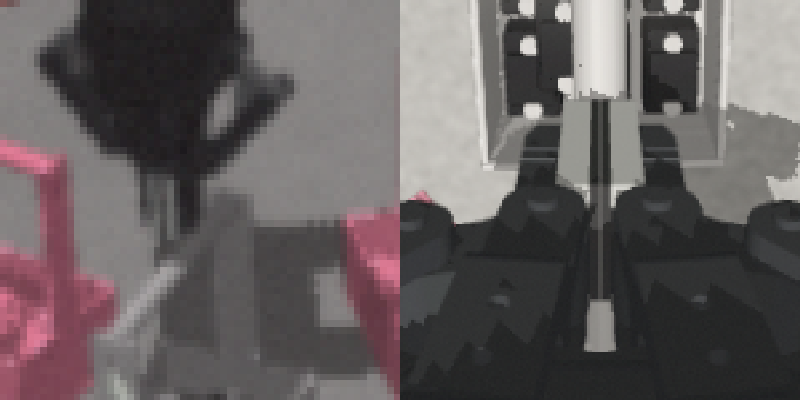

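The light pads end at wrist row ~226 (217 was predicted), and scene shows the tips at row 143 (z≈155). So the real fingertips are about 20 mm higher than the reported TCP, closed just above the bar. I'll open, go 22 mm lower and grip.

```bash
python3 -m handwheel '[[0,0,-0.02,0],[0,0,0,0],[0,0,0,0],[0,0,0,0],[0,0,0,0]]' 0.0854 60
python3 -m handwheel '[[0,0,0.02,0],[0,0,0.011,0],[0,0,0.011,0],[0,0,0,0]]'
python3 -m handwheel '[[0,0,0,0],[0,0,0,0],[0,0,0,0],[0,0,0,0],[0,0,0,0],[0,0,0,0]]' 0 60
```

```text
time: 3.45
tool_pos: [393.1, -318.2, 149.3]
tcp_rot: [-179.9, 0.0, 18.1]
ft_force: [0.0, -0.6, -0.2]
finger_gap: 72.6
grip_force: 0.0
time: 3.85
tool_pos: [392.3, -317.5, 105.9]
tcp_rot: [-179.8, 0.1, 18.1]
ft_force: [0.9, -0.8, 0.2]
finger_gap: 85.3
grip_force: 0.0
time: 4.45
tool_pos: [393.7, -318.7, 108.8]
tcp_rot: [180.0, -0.0, 18.2]
ft_force: [-1.0, 1.3, 4.0]
finger_gap: 8.9
grip_force: 58.7
```

Gap 8.9 with an upward push means the tips are only catching the top half of the bar. I'll reopen slightly and go lower.

```bash
python3 -m handwheel '[[0,0,0,0],[0,0,0,0],[0,0,0,0],[0,0,0.01,0],[0,0,0.009,0],[0,0,0,0]]' 0.04 60
python3 -m handwheel '[[0,0,0,0],[0,0,0,0],[0,0,0,0],[0,0,0,0],[0,0,0,0]]' 0 60
```

```text
time: 5.05
tool_pos: [392.3, -317.5, 86.8]
tcp_rot: [-179.8, 0.1, 18.1]
ft_force: [0.2, -0.0, 0.1]
finger_gap: 40.1
grip_force: 0.0
time: 5.55
tool_pos: [393.6, -318.8, 89.4]
tcp_rot: [180.0, -0.0, 18.1]
ft_force: [0.6, 0.1, 0.7]
finger_gap: 9.8
grip_force: 58.4
```

```bash
python3 -m handwheel '[[0,0,-0.004,0],[0,0,-0.008,0],[0,0,-0.012,0],[0,0,-0.012,0],[0,0,-0.008,0],[0,0,-0.004,0],[0,0,0,0],[0,0,0,0]]'
python3 - <<'E'
from h import *
np.set_printoptions(precision=2,suppress=True)
s=r.sense();print(s['ft_force'],s['wrist_torque'],s['finger_gap'],s['grip_force'])
w=r.snapshot('wrist')[:,:,::-1]; a=r.snapshot('scene')[:,:,::-1]
A=cv2.resize(np.ascontiguousarray(a[95:185,185:285]),(444,400)); F=cv2.resize(np.ascontiguousarray(w[90:340,140:365]),(360,400))
cv2.imwrite('pics/k.png',np.hstack([A,F]))
E
```

```text
time: 6.35
tool_pos: [393.4, -318.5, 136.9]
tcp_rot: [-180.0, 0.0, 18.1]
ft_force: [-0.2, -0.1, -6.2]
finger_gap: 10.2
grip_force: 58.5
[-0.23 -0.12 -6.25] [-0.01 -0.01  0.03] 10.24903453050028 58.50676417350769
```

View pics/k.png

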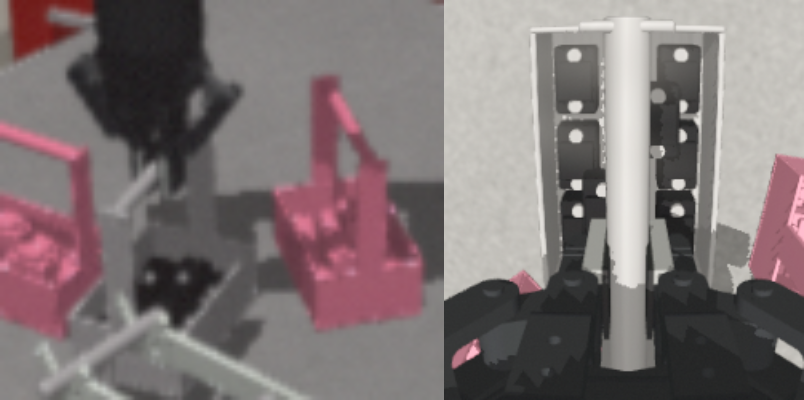

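Basket is held level at 6.2 N, with the bar deep between the pads. I'll set it back and regrip 14 mm higher, so the gripper body clears the hook rims.

```bash
python3 -m handwheel '[[0,0,0.008,0],[0,0,0.012,0],[0,0,0.012,0],[0,0,0.008,0],[0,0,0.005,0],[0,0,0.0025,0],[0,0,0,0]]'
python3 -m handwheel '[[0,0,0,0],[0,0,0,0],[0,0,-0.007,0],[0,0,-0.007,0],[0,0,0,0]]' 0.04 60
python3 -m handwheel '[[0,0,0,0],[0,0,0,0],[0,0,0,0],[0,0,0,0],[0,0,0,0]]' 0 80
python3 -m handwheel '[[0,0,-0.004,0],[0,0,-0.008,0],[0,0,-0.015,0],[0,0,-0.02,0],[0,0,-0.02,0],[0,0,-0.015,0],[0,0,-0.008,0],[0,0,0,0]]'
```

```text
time: 7.15
tool_pos: [393.6, -318.9, 90.0]
tcp_rot: [180.0, -0.0, 18.1]
ft_force: [1.1, -0.2, -5.0]
finger_gap: 9.6
grip_force: 58.4
time: 7.65
tool_pos: [394.5, -319.6, 105.8]
tcp_rot: [179.8, -0.1, 18.2]
ft_force: [0.2, -0.9, 0.3]
finger_gap: 40.0
grip_force: 0.0
time: 8.15
tool_pos: [393.5, -318.6, 103.9]
tcp_rot: [180.0, 0.0, 18.2]
ft_force: [-1.9, 2.0, 5.2]
finger_gap: 8.4
grip_force: 78.3
time: 8.95
tool_pos: [394.1, -319.2, 195.3]
tcp_rot: [179.9, -0.1, 18.1]
ft_force: [0.5, 0.1, -5.0]
finger_gap: 8.5
grip_force: 78.5
```

```bash
python3 -m handwheel '[[0,0,-0.008,1.0],[0,0,-0.015,2.5],[0,0,-0.02,4],[0,0,-0.02,4],[0,0,-0.016,3.5],[0,0,-0.008,2],[0,0,-0.003,0.2],[0,0,0,0],[0,0,0,0]]'
python3 -m handwheel '[[0,-0.005,0,0],[0,-0.012,0,0],[0,-0.022,0,0],[0,-0.03,0,0],[0,-0.035,0,0],[0,-0.035,0,0],[0,-0.035,0,0],[0,-0.035,0,0],[0,-0.035,0,0],[0,-0.035,0,0]]'
```

```text
time: 9.85
tool_pos: [393.1, -318.3, 282.6]
tcp_rot: [-179.9, 0.1, 1.0]
ft_force: [-1.0, -0.9, -5.4]
finger_gap: 8.5
grip_force: 78.5
time: 10.85
tool_pos: [388.1, -37.6, 283.6]
tcp_rot: [-180.0, -0.0, 1.0]
ft_force: [0.5, -0.6, -6.7]
finger_gap: 8.6
grip_force: 78.4
```

```bash
python3 -m handwheel '[[0,-0.035,0,0],[0,-0.035,0,0],[0,-0.035,0,0],[0,-0.035,0,0],[0,-0.035,0,0],[0,-0.035,0,0],[0,-0.035,0,0],[0,-0.03,0,0],[0,-0.022,0,0],[0,-0.015,0,0]]'
python3 -m handwheel '[[0.005,-0.008,0,0],[0.015,-0.005,0,0],[0.025,0,0,0],[0.03,0,0,0],[0.03,0,0,0],[0.03,0,0,0],[0.025,0,0,0],[0.018,0,0,0],[0.008,0,0,0],[0,0,0,0]]'
python3 - <<'E'
from h import *
np.set_printoptions(precision=1,suppress=True)
s=r.sense();print(s['tool_pos'],s['tcp_rot'],s['ft_force'],s['wrist_torque'],s['finger_gap'],s['joint_pos'])
E
```

```text
time: 11.85
tool_pos: [382.4, 274.1, 283.4]
tcp_rot: [-180.0, 0.0, 1.1]
ft_force: [0.1, -1.0, -5.6]
finger_gap: 8.2
grip_force: 78.4
time: 12.85
tool_pos: [570.1, 287.5, 282.9]
tcp_rot: [180.0, 0.1, 0.9]
ft_force: [0.3, 0.2, -5.8]
finger_gap: 8.4
grip_force: 78.4
[570.1 287.5 282.9] [180.    0.1   0.9] [ 0.3  0.2 -5.8] [-0. -0.  0.] 8.410622261982232 [ 22.2  12.5  70.3  -0.   97.2 111.3]
```

```bash
python3 - <<'E'
from h import *
np.set_printoptions(precision=1,suppress=True)
C=lambda x,y:('scene',190+x/4,125+y/4)
D=lambda x,y:('side',160+x/5,160+y/5)
print(tri(C(497,362),D(158,285)),tri(C(434,415),D(78,252)))
print('expect tips', [ (np.array(proj('scene',[x,y,232]))-[190,125])*4 for x in(549,617) for y in(155,189)])
print('expect tips', [ (np.array(proj('side',[x,y,232]))-[160,160])*5 for x in(549,617) for y in(155,189)])
E
```

```text
(array([550.9, 150.7, 225.5]), np.float64(2.0075672053299867)) (array([617.2, 154.5, 228.7]), np.float64(4.4469406394369715))
expect tips [array([504.9, 354. ]), array([552.9, 379.5]), array([437.3, 414.3]), array([486.2, 442. ])]
expect tips [array([154.3, 283.5]), array([120.7, 311.1]), array([ 79.2, 246.2]), array([ 45.1, 272.7])]
```

```bash
python3 -m handwheel '[[0.003,0,0.006,0],[0.005,0,0.013,0],[0.003,0,0.018,0],[0,0,0.018,0],[0,0,0.013,0],[0,0,0.006,0],[0,0.006,0,0],[0,0.012,0,0],[0,0.018,0,0],[0,0.018,0,0]]'
python3 -m handwheel '[[0,0.018,0,0],[0,0.018,0,0],[0,0.013,0,0],[0,0.008,0,0],[0,0.004,0,0],[0,0,0,0],[0,0,0,0]]'
python3 - <<'E'
from h import *
np.set_printoptions(precision=1,suppress=True)
s=r.sense();print(s['tool_pos'],s['tcp_rot'],s['ft_force'],s['wrist_torque'],s['finger_gap'],s['joint_pos'])
w=r.snapshot('wrist')[:,:,::-1];b=r.snapshot('side')[:,:,::-1]
A=cv2.resize(np.ascontiguousarray(b[175:255,150:260]),(440,320),interpolation=cv2.INTER_CUBIC);F=cv2.resize(np.ascontiguousarray(w[40:340,120:390]),(288,320))
cv2.imwrite('pics/l.png',np.hstack([A,F]))
E
```

```text
time: 13.85
tool_pos: [582.0, 232.8, 210.9]
tcp_rot: [180.0, -0.1, 0.9]
ft_force: [0.3, 0.3, -5.3]
finger_gap: 8.4
grip_force: 78.4
time: 14.55
tool_pos: [582.4, 174.1, 209.7]
tcp_rot: [-180.0, 0.0, 1.0]
ft_force: [-0.3, 0.2, -5.3]
finger_gap: 8.3
grip_force: 78.4
[582.4 174.1 209.7] [-180.    0.    1.] [-0.3  0.2 -5.3] [ 0.1 -0.  -0. ] 8.257888391874259 [ 11.8   8.3  82.6   0.   89.  100.8]
```

View pics/l.png

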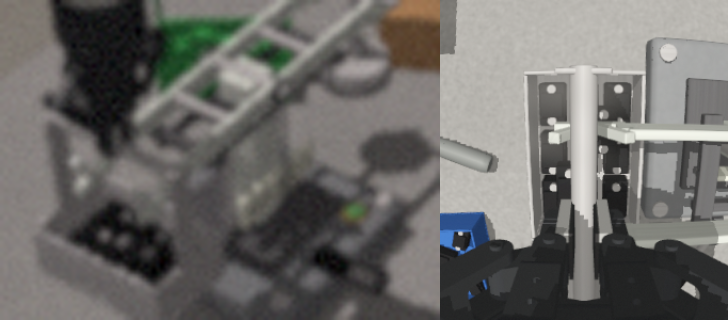

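The last view shows the bar over the V (wrist crop: prongs at columns 556 and 622, bar at 584), with straps outside the beam plates and tray below. I'll lower, watching the force.

```bash
python3 -m handwheel '[[0,0.001,0.005,0],[0,0.001,0.007,0],[0,0,0.007,0],[0,0,0.006,0],[0,0,0.004,0],[0,0,0.003,0],[0,0,0,0]]'
python3 -m handwheel '[[0,0,0.002,0],[0,0,0.002,0],[0,0,0,0]]'
```

```text
time: 15.35
tool_pos: [582.1, 171.5, 177.1]
tcp_rot: [180.0, 0.0, 0.9]
ft_force: [-0.1, -0.1, -5.3]
finger_gap: 8.6
grip_force: 78.4
time: 15.65
tool_pos: [582.6, 171.3, 173.9]
tcp_rot: [180.0, -0.0, 0.9]
ft_force: [0.2, -1.9, -5.1]
finger_gap: 8.6
grip_force: 78.5
```

```bash
python3 -m handwheel '[[0,0,0.0015,0],[0,0,0,0]]'
python3 -m handwheel '[[0,0,0.0015,0],[0,0,0,0]]'
```

```text
time: 15.85
tool_pos: [582.8, 171.1, 172.8]
tcp_rot: [180.0, -0.1, 0.9]
ft_force: [-0.1, -4.4, -1.6]
finger_gap: 8.2
grip_force: 78.9
time: 16.05
tool_pos: [583.1, 170.8, 171.9]
tcp_rot: [180.0, -0.1, 0.9]
ft_force: [-1.1, -5.8, 2.5]
finger_gap: 9.0
grip_force: 79.5
```

```bash
python3 -m handwheel '[[0,0.0015,0,0],[0,0,0,0]]'
python3 -m handwheel '[[0,0.001,0.001,0],[0,0,0,0]]'
```

```text
time: 16.25
tool_pos: [582.8, 170.0, 170.8]
tcp_rot: [-180.0, -0.0, 0.9]
ft_force: [0.6, -2.6, -0.6]
finger_gap: 8.7
grip_force: 79.0
time: 16.45
tool_pos: [582.8, 169.9, 170.5]
tcp_rot: [-179.9, -0.1, 1.0]
ft_force: [-0.1, 2.1, 3.8]
finger_gap: 8.6
grip_force: 79.4
```

Seated (z about 214.6, load fully transferred). Release and rise.

```bash
python3 -m handwheel '[[0,0,0,0],[0,0,0,0],[0,0,0,0],[0,0,0,0]]' 0.04 40
python3 -m handwheel '[[0,0,-0.005,0],[0,0,-0.01,0],[0,0,-0.02,0],[0,0,-0.03,0],[0,0,-0.03,0],[0,0,-0.03,0],[0,0,-0.02,0],[0,0,-0.01,0],[0,0,0,0],[0,0,0,0]]'
python3 - <<'E'
from h import *
np.set_printoptions(precision=1,suppress=True)
s=r.sense();print(s['tool_pos'],s['tcp_rot'],s['ft_force'],s['joint_pos'])
for n in('scene','side'): save(n,'m_%s.png'%n)
# bar check by differencing with the first pictures
for n,o in(('scene','a'),('side','b')):
    im=cv2.imread('pics/m_%s.png'%n); print(n,[proj(n,[583+d,170,215]) for d in(-65,0,65)])
    for d in(-52,52,-60,60):
        u,v=map(int,np.round(proj(n,[583+d,170,217]))); print(d,(u,v),im[v-3:v+4,u].sum(1).tolist(),cv2.imread('pics/%s.png'%o)[v-3:v+4,u].sum(1).tolist())
E
```

```text
time: 16.85
tool_pos: [582.3, 169.0, 169.4]
tcp_rot: [180.0, 0.0, 0.9]
ft_force: [-0.8, 0.1, -1.1]
finger_gap: 39.6
grip_force: 0.0
time: 17.85
tool_pos: [582.2, 169.0, 323.8]
tcp_rot: [180.0, 0.1, 0.9]
ft_force: [-0.1, 0.3, -0.6]
finger_gap: 40.2
grip_force: 0.0
[582.2 169.  323.8] [180.    0.1   0.9] [-0.1  0.3 -0.6] [ 11.3   7.7  71.6  -0.  100.8 100.4]
scene [[np.float64(327.93159847938404), np.float64(214.93463052534065)], [np.float64(312.61468906633223), np.float64(229.06405726917663)], [np.float64(296.0834837118367), np.float64(244.313638548584)]]
-52 (325, 217) [255, 270, 276, 283, 290, 320, 354] [409, 408, 397, 397, 400, 402, 408]
52 (300, 241) [486, 518, 512, 485, 437, 380, 312] [420, 424, 449, 386, 365, 324, 246]
-60 (327, 215) [246, 261, 272, 280, 280, 281, 291] [397, 394, 397, 402, 391, 396, 429]
60 (297, 242) [410, 430, 499, 526, 519, 479, 431] [429, 382, 340, 260, 250, 218, 260]
side [[np.float64(195.36914864966167), np.float64(226.43886982007388)], [np.float64(180.79494000298791), np.float64(219.06469406023427)], [np.float64(166.74393725769534), np.float64(211.95524706673152)]]
-52 (192, 224) [275, 267, 263, 271, 269, 283, 276] [268, 278, 278, 284, 292, 286, 263]
52 (169, 213) [396, 417, 472, 501, 493, 448, 371] [388, 380, 369, 384, 438, 422, 370]
-60 (194, 225) [293, 301, 276, 268, 268, 255, 231] [301, 299, 285, 293, 262, 230, 212]
60 (168, 212) [381, 387, 437, 478, 473, 476, 463] [373, 383, 370, 379, 399, 451, 459]
```

```bash
python3 -c "
from h import *
print(plane('scene',408,272,30), plane('side',193,318,30))"
python3 -m handwheel '[[-0.01,0.003,0,0],[-0.02,0.005,0,0],[-0.025,0.007,0,0],[-0.03,0.007,0,0],[-0.03,0.007,0,0],[-0.017,0.005,0,0],[-0.01,0.003,0,0],[0,0,0,0],[0,0,0,0]]' 0 40
python3 -m handwheel '[[0,0,0.02,0],[0,0,0.03,0],[0,0,0.035,0],[0,0,0.035,0],[0,0,0.03,0],[0,0,0.02,0],[0,0,0.01,0],[0,0,0,0],[0,0,0,0]]'
python3 - <<'E'
from h import *
np.set_printoptions(precision=1,suppress=True)
s=r.sense();print(s['tool_pos'],s['tcp_rot'],s['ft_force'],s['finger_gap'])
p=s['tool_pos']
for n in('scene','side'): save(n,'n_%s.png'%n); print(n,proj(n,p),proj(n,p+[0,0,24]),'grip',proj(n,[441,66,110]),'piv',proj(n,[441,-1.5,30]))
E
```

```text
[384.15912727 359.0215762   30.        ] [384.7479313  359.68307455  30.        ]
time: 18.85
tool_pos: [441.4, 129.7, 324.3]
tcp_rot: [180.0, 0.0, 0.9]
ft_force: [0.6, -0.6, 0.1]
finger_gap: 0.4
grip_force: 0.0
time: 19.75
tool_pos: [441.8, 129.9, 145.5]
tcp_rot: [-180.0, -0.0, 0.9]
ft_force: [0.4, -0.3, 1.0]
finger_gap: -0.3
grip_force: 0.0
[441.8 129.9 145.5] [-180.    -0.     0.9] [ 0.4 -0.3  1. ] -0.3318534139403914
scene [np.float64(328.26550813581457), np.float64(213.01643357762032)] [np.float64(329.2357697737353), np.float64(206.29702094692198)] grip [np.float64(307.9677678658926), np.float64(212.28728255101947)] piv [np.float64(287.5507815489629), np.float64(222.22859984362202)]
side [np.float64(221.60269222835134), np.float64(243.59716658256593)] [np.float64(221.30596714102282), np.float64(238.5151160460822)] grip [np.float64(233.26280102886946), np.float64(240.5016607656589)] piv [np.float64(244.60757226273768), np.float64(245.58719395102293)]
```

```bash
python3 - <<'E'
from h import *
for n,u in(('side',221),('side',222),('scene',329)):
    im=cv2.imread('pics/n_%s.png'%n).sum(2)//3; o=cv2.imread('pics/%s.png'%('b' if n=='side' else 'a')).sum(2)//3; v=200 if n=='scene' else 226
    print(n,u,v,im[v:v+24,u].tolist(),o[v:v+24,u].tolist())
E
```

```text
side 221 226 [23, 15, 30, 33, 47, 45, 51, 56, 54, 48, 59, 51, 47, 38, 49, 53, 70, 68, 60, 57, 65, 90, 128, 143] [36, 33, 35, 33, 33, 31, 37, 41, 50, 45, 42, 41, 40, 37, 44, 57, 66, 68, 54, 52, 60, 90, 118, 141]
side 222 226 [27, 26, 33, 41, 58, 59, 65, 64, 70, 66, 61, 53, 51, 44, 56, 65, 81, 81, 64, 54, 66, 83, 117, 125] [36, 35, 34, 38, 35, 40, 38, 44, 49, 49, 38, 40, 42, 43, 57, 63, 79, 76, 61, 54, 61, 82, 110, 121]
scene 329 200 [103, 103, 103, 99, 85, 76, 74, 74, 73, 73, 74, 76, 98, 137, 147, 126, 111, 108, 110, 112, 120, 126, 114, 112] [132, 133, 134, 131, 134, 134, 134, 134, 132, 132, 129, 132, 136, 138, 132, 131, 130, 129, 129, 134, 140, 141, 134, 133]
```

```bash
python3 -m handwheel '[[0,0,0.01,0],[0,0,0.02,0],[0,0,0.016,0],[0,0,0.008,0],[0,0.005,0,0],[0,0.005,0,0],[0,0.005,0,0],[0,0.005,0,0],[0,0.005,0,0],[0,0.005,0,0]]'
python3 -m handwheel '[[0,0.005,0,0],[0,0.005,0,0],[0,0.005,0,0],[0,0.005,0,0],[0,0.005,0,0],[0,0.005,0,0]]'
```

```text
time: 20.85
tool_pos: [441.8, 99.2, 91.0]
tcp_rot: [-180.0, -0.0, 0.9]
ft_force: [0.6, 0.8, -0.3]
finger_gap: -0.1
grip_force: 0.0
time: 21.45
tool_pos: [443.6, 79.2, 98.0]
tcp_rot: [-179.0, -0.2, 1.1]
ft_force: [-34.0, 51.5, 69.5]
finger_gap: -0.2
grip_force: 43.3
```

Jammed against the lever; back off at once.

```bash
python3 -m handwheel '[[0,-0.01,0,0],[0,-0.01,0,0],[0,-0.01,0,0],[0,0,0,0],[0,0,0,0]]'
python3 - <<'E'
from h import *
np.set_printoptions(precision=1,suppress=True)
s=r.sense();p=s['tool_pos'];print(p,s['tcp_rot'],s['ft_force'],s['finger_gap'])
w=save('wrist','o_w.png')
c=r.camera_params('wrist');M=np.array(c['mount']);T=Ro.from_euler('xyz',s['tcp_rot'],degrees=True).as_matrix()
def wp(X):
    q=M[:3,:3].T@(T.T@(np.array(X,float)-p)-M[:3,3]); th=np.arctan2(np.hypot(q[0],q[1]),q[2]); return np.round(q[:2]/np.hypot(q[0],q[1])*th*c['fx']+[c['cx'],c['cy']],1)
pv=np.array([441,-1.5,30])
for k in(0,50,78,105,132): print(k,wp(pv+k*np.array([0,.644,.765])))
g=w.sum(2)//3
print(g.shape); 
for v in range(150,260,6): print(v,''.join('%4d'%x for x in g[v,256:420:6]))
E
```

```text
time: 21.95
tool_pos: [441.3, 99.4, 90.2]
tcp_rot: [180.0, 0.0, 1.0]
ft_force: [-0.2, -0.0, -0.2]
finger_gap: 0.2
grip_force: 0.0
[441.3  99.4  90.2] [180.   0.   1.] [-0.2 -0.  -0.2] 0.15919526517989446
0 [370.5 192.7]
50 [349.5 206.5]
78 [333.6 216.8]
105 [313.9 229.2]
132 [288.5 244.8]
(384, 512)
150  208 193 136 135 135 133 129 131 138 139 141 142 143 142 143 146 146 148 149 151 153 154 156 157 160 161 167 169
156  212 208 212 142 143 192 139 141 136 139 172 137 140 138 137 136 136 101 113 135 143 137 141 136 135 139 142 142
162  209 202 214 209 213 207 207 207 208 210 208 215 211 213 209 208 204  90 116 136 143 139 216 210 214 212 213 211
168  211 211 209 208 210 211 208 212 212 212 211 205 208 212 211 209 214  80 119 136 142 135 209 214 215 210 214 207
174  205 208 209 206 209 211 208 214 214 214 209 205 209 207 210 206 209  81 122 138 142 131 212 213 211 214 210 215
180  209 207 211 209 212 211 210 211 206 215 213 209 212 209 210 213 209  89 126 141 140 126 210 212 209 216 212 208
186  209 203 207 208 207 213 213 209 208 212 207 214 210 214 210 210 133  98 152 142 139 119 207 
[... 723 characters left out ...]
28   49 162 143 137 140  44  52  56  58  60  45  45  45  47  46 161 208 207 214 214 209 212 211 210 210 211 210 208
234   49 163 160 136 126  55  56  56  66  59  59  47  45  44  96 141 143 213 211 210 217 209 209 212 213 207 209 204
240   47 163 157  46  56  54  56  56  57  62  59  43  41 118 139 135 141 209 212 210 207 212 209 208 215 205 208 209
246   48 163 163  55  69  36  38  56  55  58  57  33 138 138 138 136 138 212 206 209 206 213 213 207 213 207 208 209
252   48 162 162  44  44 126  35  36  35  35  35 137 138 138 137 135 137 214 208 210 210 210 208 211 209 207 213 208
258   51 170 162  44  44 106 133  32  34  34 134 134 133 140 134 138 140 213 213 213 210 209 208 210 215 203 209 211
```

The lever is unmoved and where predicted (grip centre at wrist (316,229)). The push force lay along the lever axis, so the fingertip met the grip's end face. I'll go 18 mm lower and push in short checked steps.

```bash
python3 -m handwheel '[[0,-0.01,0,0],[0,-0.005,0.005,0],[0,0,0.008,0],[0,0,0.005,0],[0,0.008,0,0],[0,0.007,0,0],[0,0.004,0,0],[0,0.004,0,0],[0,0,0,0]]'
python3 -m handwheel '[[0,0.004,0,0],[0,0.002,0,0]]'
python3 -m handwheel '[[0,0.002,0,0],[0,0.002,0,0]]'
```

```text
time: 22.9
tool_pos: [442.6, 91.5, 73.7]
tcp_rot: [-179.9, -0.1, 0.9]
ft_force: [0.7, 3.5, 2.3]
finger_gap: 0.4
grip_force: 1.4
time: 23.1
tool_pos: [442.6, 85.8, 73.5]
tcp_rot: [-180.0, -0.1, 0.9]
ft_force: [-0.4, 4.9, 3.1]
finger_gap: 0.1
grip_force: 2.4
time: 23.3
tool_pos: [442.2, 81.7, 73.0]
tcp_rot: [-180.0, -0.0, 0.9]
ft_force: [0.6, 4.9, 3.5]
finger_gap: -0.1
grip_force: 2.2
```

```bash
python3 -m handwheel '[[0,0.004,0,0],[0,0.004,0,0],[0,0.004,0,0],[0,0.004,0,0],[0,0.004,0,0]]'
python3 -m handwheel '[[0,0.004,0,0],[0,0.004,0,0],[0,0.004,0,0],[0,0.004,0,0],[0,0.004,0,0]]'
python3 -m handwheel '[[0,0.004,0,0],[0,0.004,0,0],[0,0.004,0,0],[0,0.004,0,0],[0,0.004,0,0]]'
```

```text
time: 23.8
tool_pos: [442.9, 63.6, 75.8]
tcp_rot: [-179.8, -0.1, 1.0]
ft_force: [-18.2, 18.9, 39.4]
finger_gap: 0.2
grip_force: 21.2
time: 24.3
tool_pos: [445.5, 44.2, 81.0]
tcp_rot: [-179.8, -0.4, 1.0]
ft_force: [-31.0, 18.2, 71.7]
finger_gap: 0.1
grip_force: 37.4
time: 24.8
tool_pos: [448.7, 20.6, 82.8]
tcp_rot: [179.9, -0.7, 1.0]
ft_force: [-25.0, 4.6, 72.6]
finger_gap: 0.2
grip_force: 32.5
```

```bash
python3 -m handwheel '[[0,0,-0.012,0],[0,0,-0.02,0],[0,0,-0.025,0],[0,0,-0.03,0],[0,0,0,0],[0,0,0,0]]'
python3 - <<'E'
from h import *
np.set_printoptions(precision=1,suppress=True)
s=r.sense();p=s['tool_pos'];print(p,s['tcp_rot'],s['ft_force'],s['finger_gap'])
w=save('wrist','p_w.png');g=w.sum(2)//3
for n in('scene','side'):save(n,'p_%s.png'%n)
c=r.camera_params('wrist');M=np.array(c['mount']);T=Ro.from_euler('xyz',s['tcp_rot'],degrees=True).as_matrix()
def wp(X):
    q=M[:3,:3].T@(T.T@(np.array(X,float)-p)-M[:3,3]); th=np.arctan2(np.hypot(q[0],q[1]),q[2]); return np.round(q[:2]/np.hypot(q[0],q[1])*th*c['fx']+[c['cx'],c['cy']],1)
pv=np.array([441,-1.5,30])
for q in(0,.35,.7,1.05,1.4): print(q,[wp(pv+k*np.array([0,np.sin(.7-q),np.cos(.7-q)])) for k in(78,105,132)])
for v in range(150,262,6): print(v,''.join('%4d'%x for x in g[v,190:400:7]))
E
```

```text
time: 25.4
tool_pos: [443.0, 21.0, 159.8]
tcp_rot: [179.9, -0.0, 0.9]
ft_force: [1.2, 0.3, -0.8]
finger_gap: -0.2
grip_force: 0.0
[443.   21.  159.8] [179.9  -0.    0.9] [ 1.2  0.3 -0.8] -0.23782789887236228
0 [array([224.7, 189.2]), array([201.1, 195.7]), array([174.1, 203.2])]
0.35 [array([251.5, 194. ]), array([238.7, 203.5]), array([223. , 215.2])]
0.7 [array([284.2, 196.2]), array([287.7, 206.9]), array([292.1, 220.6])]
1.05 [array([315.1, 195. ]), array([333.2, 204.6]), array([354.8, 216.3])]
1.4 [array([337.5, 190.9]), array([363.2, 197.9]), array([391.4, 205.8])]
150  180 184 180 179 184 179 180 184 180 186 180 100 121 116  86 187 191 182 185 184 185 193 187 185 180 187 188 181 185 182
156  180 180 180 181 181 185 183 180 181 184 181  99 121 114  81 182 182 187 184 183 181 184 183 187 183 187 190 190 184 182
162  178 177 178 182 180 186 186 180 183 181 183 101 122 113  78 183 187 187 189 182 188 185 186 191 185 182 187 190 187 187
168  182 180 179 183 186 180 186 183 179 179 184  99 119 110  82 183 183 188 188 181 181 185 182 187 190 187 185 188 190 184
174  180 180 178 181 1
[... 1152 characters left out ...]
136 114 119 118  61 113 118 116 114 112 114 114 185 182 175 182 184 186 182
234  180 185 175 181 181 177 186 179 136  38 137 137 115 118 117 118 114 116 112 120 116 115 112 183 186 183 188 181 182 186
240  183 178 183 179 178 184  42  43 138  38 137 137  44  51 117 113 116 113 117 115 115 112 111 182 184 180 185 180 186 183
246  182 180 177 182 182 149  58  76 137  37 136 137  38  54 113 112 114 115 116 117 115 116 114 178 181 178 188 178 186 181
252  181 178 181 180 187  68  43 103 137  35 136 137  34  37 118 115 114 113 114 112 116 118 112 181 179 186 178 184 182 179
258  180 179 182 187 177  43  34  98 144  39 143 139  35  33 115 114 119 116 114 112 113 110 113 113 115 114 116 113 119 185
```

The lever stands about upright now (q≈0.75). The grip's end had come up under the gripper's knuckle, so I'll push on from higher and in checked steps.

```bash
python3 -m handwheel '[[0.003,-0.015,0,0],[0,-0.014,0,0],[0,0,0.015,0],[0,0,0.025,0],[0,0,0.02,0],[0,0,0.005,0],[0,0.008,0,0],[0,0.008,0,0],[0,0,0,0]]'
python3 -m handwheel '[[0,0.004,0,0],[0,0.003,0,0],[0,0.003,0,0]]'
```

```text
time: 26.45
tool_pos: [446.5, 33.4, 95.8]
tcp_rot: [180.0, -0.1, 0.9]
ft_force: [-0.1, 0.9, 0.6]
finger_gap: 0.2
grip_force: 0.0
time: 26.75
tool_pos: [446.1, 24.5, 95.1]
tcp_rot: [180.0, -0.0, 0.9]
ft_force: [-0.2, -0.5, 0.6]
finger_gap: 0.3
grip_force: 0.0
```

```bash
python3 -m handwheel '[[0,0.003,0,0],[0,0.003,0,0],[0,0.003,0,0],[0,0.003,0,0]]'
```

```text
time: 27.15
tool_pos: [446.2, 12.7, 94.9]
tcp_rot: [-180.0, -0.0, 1.0]
ft_force: [0.2, 1.8, 1.9]
finger_gap: -0.5
grip_force: 0.9
```

```bash
python3 -m handwheel '[[0,0.003,0,0],[0,0.003,0.001,0],[0,0.003,0.001,0],[0,0.003,0.001,0]]'
```

```text
time: 27.55
tool_pos: [446.2, 0.5, 91.6]
tcp_rot: [-180.0, -0.0, 1.0]
ft_force: [0.3, 1.0, 0.6]
finger_gap: 0.3
grip_force: 0.9
```

```bash
python3 -m handwheel '[[0,0.003,0.001,0],[0,0.003,0.001,0],[0,0.003,0.001,0],[0,0.003,0.001,0],[0,0.003,0.001,0]]'
```

```text
time: 28.05
tool_pos: [446.5, -14.5, 86.6]
tcp_rot: [180.0, -0.0, 0.9]
ft_force: [0.4, 1.0, 2.3]
finger_gap: 0.2
grip_force: 0.9
```

```bash
python3 -m handwheel '[[0,0.003,0.001,0],[0,0.003,0.001,0],[0,0.003,0.001,0],[0,0.003,0.001,0],[0,0.003,0.001,0]]'
```

```text
time: 28.55
tool_pos: [446.7, -29.5, 81.6]
tcp_rot: [-180.0, -0.0, 0.9]
ft_force: [1.2, 1.5, 1.5]
finger_gap: -0.0
grip_force: 0.8
```

```bash
python3 -m handwheel '[[0,0.003,0.001,0],[0,0.003,0.001,0],[0,0.003,0.001,0],[0,0.003,0.001,0],[0,0.003,0.001,0]]'
```

```text
time: 29.05
tool_pos: [446.7, -44.4, 76.4]
tcp_rot: [-180.0, 0.0, 1.0]
ft_force: [-0.4, 1.3, -0.3]
finger_gap: -0.0
grip_force: 0.7
```

```bash
python3 -m handwheel '[[0,0.003,0,0],[0,0.003,0,0],[0,0.002,0,0]]'
```

```text
time: 29.35
tool_pos: [447.1, -52.5, 76.8]
tcp_rot: [180.0, -0.0, 0.9]
ft_force: [0.3, 2.1, 0.1]
finger_gap: 0.0
grip_force: 0.7
```

```bash
python3 -m handwheel '[[0,0.002,0,0],[0,0.002,0,0],[0,0.002,0,0]]'
```

```text
time: 29.65
tool_pos: [447.0, -53.9, 76.4]
tcp_rot: [-179.5, 0.0, 1.0]
ft_force: [0.8, 29.2, 2.6]
finger_gap: -0.3
grip_force: 12.2
```

Released lever at its right stop. I'll lift off and go round to the right side while the beam settles.

```bash
python3 -m handwheel '[[0,-0.005,0,0],[0,-0.015,0,0],[0,-0.015,-0.01,0],[0,0,-0.03,0],[0,0,-0.035,0],[0,0,-0.03,0],[0,0,-0.015,0],[0,0,0,0]]'
python3 - <<'E'
from h import *
for n in('scene','side','wrist'):save(n,'q1_%s.png'%n)
E
python3 -m handwheel '[[0,0.01,0,0],[0,0.02,0,0],[0,0.03,0,0],[0,0.03,0,0],[0,0.02,0,0],[0,0.01,0,0],[0,0,0,0],[0,0,0,0],[0,0,0,0],[0,0,0,0]]'
python3 -m handwheel '[[0,0,0,0],[0,0,0,0],[0,0,0,0],[0,0,0,0],[0,0,0,0]]'
python3 - <<'E'
from h import *
np.set_printoptions(precision=1,suppress=True)
P={}
for n in('scene','side','wrist'):P[n]=save(n,'q2_%s.png'%n)
s=r.sense();print(s['time'],s['tool_pos'],s['ft_force'])
# beam tilt between pictures: shift of beam-end patches by template matching
def shift(a,b,c,h=11):
    x,y=map(int,c);t=a[y-h:y+h,x-h:x+h];w=b[y-h-14:y+h+14,x-h-14:x+h+14]
    m=cv2.matchTemplate(w,t,cv2.TM_CCOEFF_NORMED);_,v,_,l=cv2.minMaxLoc(m);return (l[0]-14,l[1]-14),round(v,2)
for n,o in(('scene','m_scene'),('side','m_side')):
    for X in([618,-168,216],[583,172,220],[540,-40,215]):
        c=proj(n,X)
        print(n,X,np.round(c),[shift(cv2.imread('pics/%s.png'%a),cv2.imread('pics/%s.png'%b),c) for a,b in((o,'q1_'+n),(o,'q2_'+n),('q1_'+n,'q2_'+n))])
E
```

```text
time: 30.45
tool_pos: [448.2, -23.7, 199.1]
tcp_rot: [179.9, -0.3, 0.9]
ft_force: [0.3, 0.2, -0.4]
finger_gap: -0.1
grip_force: 0.0
time: 31.6
tool_pos: [448.7, -142.4, 196.7]
tcp_rot: [-180.0, -0.0, 1.0]
ft_force: [0.7, -0.1, 0.6]
finger_gap: 0.2
grip_force: 0.0
time: 32.1
tool_pos: [448.6, -143.2, 196.7]
tcp_rot: [180.0, -0.0, 0.9]
ft_force: [0.1, 0.0, -0.6]
finger_gap: 0.0
grip_force: 0.0
32.25 [ 448.6 -143.2  196.7] [ 0.4  0.  -0.1]
scene [618, -168, 216] [202. 178.] [((0, 1), 0.94), ((0, 1), 0.94), ((0, 0), 1.0)]
scene [583, 172, 220] [314. 228.] [((0, -2), 0.64), ((0, -2), 0.64), ((0, 0), 1.0)]
scene [540, -40, 215] [257. 184.] [((-12, -6), 0.64), ((-1, 0), 0.57), ((0, 0), 0.7)]
side [618, -168, 216] [232. 168.] [((-9, 8), 0.4), ((0, 1), 0.96), ((8, 12), 0.5)]
side [583, 172, 220] [180. 218.] [((0, -1), 0.84), ((0, -1), 0.84), ((0, 0), 0.99)]
side [540, -40, 215] [228. 192.] [((0, 1), 0.85), ((0, 1), 0.89), ((0, 0), 0.92)]
```

The beam ends shifted about 2 px (left up) and did not move at all between 30.5 s and 32.2 s, so it is at rest. I'll go down at the right and push back, rising with the grip's arc.

```bash
python3 -m handwheel '[[0,0,0.01,0],[0,0,0.025,0],[0,0,0.03,0],[0,0,0.03,0],[0,0,0.018,0],[0,0,0.01,0],[0,-0.012,0,0],[0,-0.012,0,0],[0,-0.01,0,0],[0,0,0,0]]'
python3 -m handwheel '[[0,-0.004,0,0],[0,-0.004,0,0],[0,-0.003,-0.001,0],[0,-0.003,-0.001,0]]'
```

```text
time: 33.25
tool_pos: [449.1, -108.2, 75.1]
tcp_rot: [179.9, -0.1, 1.1]
ft_force: [-0.1, -0.7, 0.1]
finger_gap: -0.1
grip_force: 0.0
time: 33.65
tool_pos: [449.9, -97.4, 78.2]
tcp_rot: [179.8, -0.3, 0.9]
ft_force: [0.0, -7.5, 6.8]
finger_gap: -0.2
grip_force: 3.9
```

```bash
python3 -m handwheel '[[0,-0.003,-0.001,0],[0,-0.003,-0.001,0],[0,-0.003,-0.001,0]]'
```

```text
time: 33.95
tool_pos: [449.4, -87.7, 80.7]
tcp_rot: [179.8, -0.2, 0.9]
ft_force: [0.1, -5.6, 3.8]
finger_gap: 0.2
grip_force: 2.9
```

```bash
python3 -m handwheel '[[0,-0.003,-0.001,0],[0,-0.003,-0.001,0],[0,-0.003,-0.001,0],[0,-0.003,-0.001,0]]'
```

```text
time: 34.35
tool_pos: [447.9, -74.3, 83.2]
tcp_rot: [180.0, -0.1, 0.9]
ft_force: [0.4, -3.6, 2.7]
finger_gap: 0.1
grip_force: 1.8
```

```bash
python3 -m handwheel '[[0,-0.003,-0.001,0],[0,-0.003,-0.001,0],[0,-0.003,-0.001,0],[0,-0.003,-0.001,0]]'
```

```text
time: 34.75
tool_pos: [447.1, -61.9, 86.6]
tcp_rot: [-180.0, 0.0, 1.0]
ft_force: [1.4, -2.5, 3.0]
finger_gap: -0.4
grip_force: 1.5
```

```bash
python3 -m handwheel '[[0,-0.003,-0.001,0],[0,-0.003,-0.001,0],[0,-0.003,-0.001,0],[0,-0.003,-0.001,0],[0,-0.003,-0.001,0]]'
```

```text
time: 35.25
tool_pos: [446.7, -46.8, 91.5]
tcp_rot: [-180.0, 0.0, 1.0]
ft_force: [-0.2, -1.6, 0.0]
finger_gap: 0.2
grip_force: 0.9
```

```bash
python3 -m handwheel '[[0,-0.003,-0.001,0],[0,-0.003,-0.001,0],[0,-0.003,-0.001,0],[0,-0.003,0,0],[0,-0.003,0,0]]'
```

```text
time: 35.75
tool_pos: [446.8, -32.0, 94.8]
tcp_rot: [180.0, -0.0, 0.9]
ft_force: [-0.3, -1.4, 1.5]
finger_gap: -0.1
grip_force: 1.0
```

```bash
python3 -m handwheel '[[0,-0.003,0,0],[0,-0.003,0,0],[0,-0.003,0,0],[0,-0.003,0,0],[0,-0.003,0,0]]'
```

```text
time: 36.25
tool_pos: [446.7, -17.0, 94.8]
tcp_rot: [180.0, -0.0, 0.9]
ft_force: [-0.0, -1.8, 2.1]
finger_gap: 0.0
grip_force: 1.0
```

```bash
python3 -m handwheel '[[0,-0.003,0.001,0],[0,-0.003,0.001,0],[0,-0.003,0.001,0],[0,-0.003,0.001,0],[0,-0.003,0.001,0]]'
```

```text
time: 36.75
tool_pos: [446.2, -1.9, 89.6]
tcp_rot: [-180.0, 0.0, 1.0]
ft_force: [-0.3, -1.0, 1.9]
finger_gap: -0.6
grip_force: 1.0
```

```bash
python3 -m handwheel '[[0,-0.003,0.001,0],[0,-0.003,0.001,0],[0,-0.003,0.001,0],[0,-0.003,0.001,0],[0,-0.003,0.001,0]]'
```

```text
time: 37.25
tool_pos: [446.0, 13.1, 84.6]
tcp_rot: [-180.0, -0.0, 1.0]
ft_force: [0.5, -1.0, 1.8]
finger_gap: 0.2
grip_force: 1.1
```

```bash
python3 -m handwheel '[[0,-0.003,0.001,0],[0,-0.003,0.001,0],[0,-0.003,0.001,0],[0,-0.003,0.001,0],[0,-0.003,0.001,0]]'
```

```text
time: 37.75
tool_pos: [445.7, 27.9, 79.4]
tcp_rot: [180.0, 0.0, 0.9]
ft_force: [0.5, -1.7, -0.2]
finger_gap: -0.1
grip_force: 0.9
```

```bash
python3 -m handwheel '[[0,-0.003,0.001,0],[0,-0.003,0.001,0],[0,-0.003,0.001,0],[0,-0.003,0,0],[0,-0.002,0,0]]'
```

```text
time: 38.25
tool_pos: [445.4, 42.1, 76.6]
tcp_rot: [-180.0, 0.0, 1.0]
ft_force: [1.0, -2.7, -0.6]
finger_gap: 0.1
grip_force: 0.9
```

```bash
python3 -m handwheel '[[0,-0.002,0,0],[0,-0.002,0,0],[0,-0.002,0,0],[0,-0.001,0,0]]'
```

```text
time: 38.65
tool_pos: [445.5, 47.7, 76.8]
tcp_rot: [179.9, -0.0, 0.9]
ft_force: [0.0, -11.1, 0.8]
finger_gap: -0.0
grip_force: 4.2
```

```bash
python3 -m handwheel '[[0,-0.002,0,0],[0,-0.001,0,0],[0,0,0,0]]'
```

```text
time: 38.95
tool_pos: [445.5, 48.2, 76.8]
tcp_rot: [179.6, 0.0, 0.9]
ft_force: [0.0, -21.0, 0.5]
finger_gap: -0.1
grip_force: 8.0
```

At the left stop. Back off, clear, and check the beam, basket and lever against the earlier locked pictures.

```bash
python3 -m handwheel '[[0,0.006,0,0],[0,0.015,0,0],[0,0.015,-0.01,0],[0,0.01,-0.03,0],[0,0.01,-0.035,0],[0,0.02,-0.03,0],[0,0.02,-0.015,0],[0,0.02,-0.01,0],[0,0,0,0],[0,0,0,0]]'
python3 - <<'E'
from h import *
np.set_printoptions(precision=1,suppress=True)
for n in('scene','side','wrist'):save(n,'z_%s.png'%n)
s=r.sense();print(s['time'],s['tool_pos'],s['ft_force'])
def shift(a,b,c,h=11):
    x,y=map(int,c);t=a[y-h:y+h,x-h:x+h];w=b[y-h-14:y+h+14,x-h-14:x+h+14]
    m=cv2.matchTemplate(w,t,cv2.TM_CCOEFF_NORMED);_,v,_,l=cv2.minMaxLoc(m);return (l[0]-14,l[1]-14),round(v,2)
L=lambda f:cv2.imread('pics/%s.png'%f)
for n,o in(('scene','a'),('side','b')):
    print(n,'lever vs start',shift(L(o),L('z_'+n),proj(n,[441,66,110]),9),'carton',shift(L(o),L('z_'+n),(160,198) if n=='scene' else (262,180)),'bin',shift(L(o),L('z_'+n),(408,272) if n=='scene' else (193,318)),'driver',shift(L(o),L('z_'+n),(382,325) if n=='scene' else (150,298)))
    for X in([618,-168,216],[583,172,220],[583,172,90]):
        c=proj(n,X); print(n,X,'locked->now',shift(L('m_'+n),L('z_'+n),c),'free->now',shift(L('q2_'+n),L('z_'+n),c))
E
```

```text
time: 39.95
tool_pos: [447.3, -63.9, 206.5]
tcp_rot: [-179.9, -0.0, 0.9]
ft_force: [0.1, -0.2, 0.7]
finger_gap: 0.1
grip_force: 0.0
40.1 [446.8 -63.2 205.7] [0.5 0.1 0.5]
scene lever vs start ((0, 0), 0.99) carton ((0, 0), 1.0) bin ((0, 0), 1.0) driver ((0, 0), 1.0)
scene [618, -168, 216] locked->now ((0, 0), 1.0) free->now ((0, -1), 0.95)
scene [583, 172, 220] locked->now ((0, 0), 0.68) free->now ((0, 2), 0.76)
scene [583, 172, 90] locked->now ((0, 0), 0.99) free->now ((-1, 1), 0.96)
side lever vs start ((0, 0), 0.98) carton ((10, 1), 0.73) bin ((0, 0), 0.99) driver ((0, 0), 0.99)
side [618, -168, 216] locked->now ((0, 0), 0.88) free->now ((0, -1), 0.84)
side [583, 172, 220] locked->now ((0, 0), 0.98) free->now ((0, 1), 0.86)
side [583, 172, 90] locked->now ((0, 0), 0.99) free->now ((1, 1), 0.97)
```

The lever is back exactly at its start position, the beam is level and the basket is hanging. The bin, screwdriver and carton are unmoved (in the side view the arm covers the carton).

```bash
python3 -c "
from bench import r
print(r.hand_in())"
```

```text
the job is handed in; nothing more can be done
None
```

The basket hung and was released, the beam swung free and came to rest slightly left-up, and the lever is locked again with the basket still hanging, handed in at about 40 s; one risk is that the gripper twice jammed on the lever before it freed the beam (up to about 93 N at the wrist), and if part of that pressed through the gripper's body it may have passed the 40 N limit.

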